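# Clamp the specimen tray on the slicer stage

### The job

Slide the white specimen tray along its bed until it is fully home against the blue end stop, then push the red toggle-clamp handle over and down past its over-centre point so that the clamp locks and its rubber foot holds the tray. Leave the tray home and clamped, and do not knock or move the orange rack, the jar or the green dish.

Things in the scene. Friction and masses are not known exactly. Their poses are not given: they have to be found in the camera images.
- stage: Slicer stage, fixed to the bench: white plate 270 x 240 mm, 20 mm thick, with a bed of two low guide rails (12 mm high) along its x. Origin on the bed's centre line, at bench height; the plate reaches x -150 to +120 mm, y -80 to +160 mm, its top is at z = 20 mm. Its x axis points along the bed towards the end stop, y to the left (towards the clamp), z up.
- stop_face (a point): Middle of the face of the blue end stop (100 mm wide, 34 mm high, standing on the plate at the +x end of the bed) that the tray comes to rest against; 20 mm above the plate. Rigid; its place along the bed differs from case to case. Axes as the stage.
- tray_centre (a point): White specimen tray, loose, 120 mm long (x) x 110 mm wide (y) x 40 mm high; this point is its middle, half-way up. It stands on the plate between the rails with 2 mm play on either side, so it can only slide along x. Open cavity on its right (-y) side, solid ledge 40 mm wide with a steel strip on its left (+y) side. Axes as the stage.
- tray_front (a point): Middle of the tray's +x face (60 mm from its centre), half-way up: meets the end stop.
- tray_back (a point): Middle of the tray's -x face (60 mm from its centre, 6 mm wall), half-way up: the face to push on. It stands clear of the clamp and rails reach only 12 mm up beside it.
- clamp_hinge (a point): Hinge of the toggle clamp's handle: 20 mm in x and 125 mm in y from the stage origin, 90 mm above the bench. The handle turns about the stage's x axis through this point; the clamp arm has its own hinge 35 mm nearer to the tray. Axes as the stage.
- clamp_handle (a joint): Clamp handle angle, rad: 0 = open; grows as the handle is swung over to the stage's +y and down. Its rise above level, leaning to +y, is 1.27 minus this. Starts at 0, stays where left (friction 0.14 N m). From 0.65 the foot presses on the tray and resistance grows to 6 to 9 N at the grip near 0.8; 1.0 = over-centre, then it snaps on to its stop at 1.2, locked, almost level.
- handle_grip (a point): Middle of the red handle grip (a cylinder 24 mm thick, 75 mm long, from 55 to 130 mm from the hinge); this point is 95 mm from the hinge, on the grip's axis. Its y axis points along the handle away from the hinge, x along the hinge, z out of the handle's upper (inner) side, the side to push on.
- clamp_pad: Black rubber foot of the clamp, 22 mm wide, on a spring, at the end of the steel clamp arm 60 mm from the arm's hinge. Origin at the middle of its underside. The arm is driven by the handle: open it rises at 0.9 rad above level on the tray's side of the hinge, its end about 150 mm above the bench; locked it lies level over the tray's ledge and the foot presses on it with about 25 N.
- rack_centre (a point): Bystander: orange tube rack, 120 x 75 x 50 mm, loose; its centre, half-way up.
- flask_centre (a point): Bystander: amber jar with blue cap, 64 mm across, 120 mm high, loose; its centre, half-way up.
- dish_centre (a point): Bystander: open green dish, 100 x 80 x 35 mm, loose; its centre, half-way up.
- tray: The same tray, 0.3 to 0.65 kg; origin in the middle of its underside, axes as the stage. It starts 30 to 65 mm short of the end stop and slides with 1.5 to 7 N; a clearly higher push means that it has met the stop.
Mind the look-alikes: they are no part of the job. Of the things that look like the tray, the middle-sized one is meant.

How it is judged:
On the way, in this order (a step that is already met when the one before it is completed fails the run):
1. the tray is home against the end stop (gap under 3 mm) while the clamp is still open (x of tray_front in the frame of stop_face above -0.003 m and value of joint clamp_handle below 0.7 rad), for 0.2 s.
2. the clamp handle is past over-centre and the foot presses on the tray (value of joint clamp_handle above 1.12 rad and contact force between clamp_pad and tray above 8 N), for 0.2 s.
At the end, for the whole second after the job is handed in: The tray lies flat and at rest with its front face within 3 mm of the end stop, the clamp handle is locked (joint above 1.12 rad) and the rubber foot presses on the tray with more than 8 N (all of step 2 and x of tray_front in the frame of stop_face above -0.003 m and linear speed of tray below 0.01 m/s and angle between tray_centre's own z axis and vertical below 0.05 rad); the robot touches nothing.
It fails at once if the rack, jar or dish is moved by more than 20 mm (distance of any of rack_centre, flask_centre, dish_centre from where it was at the start of the episode above 0.02 m).
It fails at once if the tray is tipped or lifted out of its bed (angle between tray_centre's own z axis and vertical above 0.2 rad).
It also fails if it takes over 51 s, if anything falls off the work surface, if the arm or the gripper's body presses on something with over 40 N, if the wrist force passes 120 N, or if a joint passes its speed limit or range.

### The arm

A 7-joint arm with a two-finger parallel gripper is mounted at the origin on the work surface. World frame = base frame: x ahead of the robot, y to its left, z up, the work surface at z = 0. Lengths are in m, angles in rad, forces in N, time in s.
With the tool pointing down it reaches from about 0.425 to 0.875 m from the base axis. Payload 4.7 kg.
Tool frame: the origin (TCP) lies where the fingers leave the gripper's body, on its centre line; the fingertips stand 70 mm ahead of it and the grasp point (between the pads) lies 51 mm ahead of it; z points along the fingers, y is the line along which they close (so a half turn about z gives the same grasp; the last joint's range is limited). The gripper opens to 87 mm and grips with 3 to 60 N. Pads are 19 mm wide; open, the fingers measure 117 mm over their backs; the gripper's body (75 mm by 190 mm) begins 51 mm behind the grasp point.
Start: joints at [1.346, 0.321, -0.07, 1.45, 0.023, 1.371, -0.057], TCP at [0.154, -0.632, 0.292] pointing down, gripper open.
Joint ranges: [-2.86, 2.86], [-0.3, 2.09], [-1.38, 1.24], [0.06, 2.45], [-1.56, 4.7], [0.09, 2.05], [-2.69, 2.69]. Speed limits (rad/s): [2.57, 2.57, 3.14, 3.14, 3.14, 3.14, 3.14].

### API

Orientations are given as a rotation vector (axis times angle).
In Python, from bench import ctrl gives the robot as it stands.
- The arm moves only by the tool play_rows, never from a script. Its argument "increments" is a list that holds one entry, the list of rows, each a list of 7 numbers: the shift along the tool's x, y, z as a fraction of full scale, then the turn, a rotation vector about the tool's x, y, z as a fraction of full scale, then the gripper command: -1 is shut, 1 is fully open, values between are in proportion. A call has 1 to 8 rows; each row is the pose to reach, as a shift and turn from the pose commanded when the call began, along the tool's axes at that moment; what a row does not reach only later rows make up. Full scale, the value 1, is 0.1 m for a shift and 90 degrees for a turn. A row lasts 1/10 s, in which the tool goes at most 50 mm and 8.59 degrees, less where a joint would pass 70% of its speed; a pose out of reach is approached as far as the arm can. A call with a number of a shift or a turn outside -1 to 1 is refused whole. A call with a gripper value outside its range is refused whole. The fingers move at their own pace and stop on an object; "squeeze" is the grip in N (left out, the last holds). Time passes only in rows, so rows that repeat a pose let the fingers close. It gives the time, the measured TCP pose, the force, the opening and the grip force at its end, in the units of the state.
- ctrl.get_state(): the state, without advancing time (a new reading comes with each control period).
- ctrl.get_image(name): name is "scene" or "side" or "wrist"; returns the picture (420x560x3 uint8, red, green, blue); there is no depth.
- ctrl.get_calibration(name): a dict with "vertical_fov" (degrees; the focal length in pixels is half the picture's height over the tangent of half this angle, whatever the lens; pixels are square), "cx", "cy" (the principal point, pixels), "R" (3x3) and "t" (3): a world point X has camera coordinates R X + t; the wrist camera has in their place "T_tool_cam" (4x4, takes a point from camera to tool coordinates, whose origin is the TCP and whose axes are the flange's). Camera axes: x right, y down, z forward; pixel columns grow to the right and rows downward; lengths in m; the calibration is good to about 2 mm. The wrist camera is an equidistant fisheye: a pixel r from the principal point sees the ray r / f radians off the axis. A picture is of the moment at which its call begins: read the wrist's pose just before it. get_calibration takes no time and is no camera call.
- ctrl.close_job(): hands the job in; it is judged then, once.
The state is a dict: "time": time; "joint_positions": joint angles; "qd": joint speeds; "joint_torque": joint torques, N m; "position": TCP position; "tool_rot": TCP orientation; "ft_force": force on the tool from outside, world axes, zero at the start; "torque": the same for the moment, N m; "grip_width": opening from 0.0 (shut) to 1.0 (fully open); "grip_force": force on a finger pad.
Only numpy, scipy, OpenCV 4.12 (cv2) and the standard library are available. Lean on these libraries where they do the work, as an engineer would, in place of code of your own. Each camera call takes 0.05 s, during which the arm holds its last target. There are 200 camera calls.

## Working session

There is one attempt and no reset: what is moved stays moved. The work goes in short steps, Python scripts to look and compute and a tool call to move; the robot and the scene stay as the last step left them, time stands still between calls to the robot, and variables do not carry over. Pictures are saved under pics/ and viewed, at most 10 in all, crops included, and the job is handed in when it is done.

Besides the shell and the picture viewer there is one more tool, called as name(argument=value, ...) on one line, values as JSON. play_rows: Moves the arm, as the interface text tells. Shift numbers are shares of 0.1 m and turn numbers shares of 90 degrees, none past 1 either way. Its arguments: {"type":"object","properties":{"increments":{"type":"array"},"squeeze":{"type":"number"}},"required":["increments"]}

```bash
mkdir -p pics; python3 - <<'E'
from bench import ctrl
import cv2,numpy as np
s=ctrl.get_state();print(s['time'],s['position'],s['tool_rot'])
for n in ['scene','side','wrist']:
    cv2.imwrite(f'pics/{n}0.png',ctrl.get_image(n)[:,:,::-1]);c=ctrl.get_calibration(n);print(n,{k:np.round(v,4).tolist() for k,v in c.items()})
a=[cv2.imread(f'pics/{n}0.png') for n in ['scene','side']]
E
```

```text
0.0 [ 0.15359114 -0.63115076  0.29115667] [-3.11733911e+00 -3.73973024e-01  4.75429503e-04]
scene {'vertical_fov': 44.1351, 'cx': 279.5466, 'cy': 218.3354, 'R': [[-0.4671, 0.8839, -0.0229], [0.5632, 0.2774, -0.7784], [-0.6816, -0.3765, -0.6274]], 't': [0.3095, -0.2406, 1.8287]}
side {'vertical_fov': 56.8574, 'cx': 279.9096, 'cy': 205.25, 'R': [[-0.7882, -0.6152, -0.0189], [-0.4709, 0.6226, -0.625], [0.3963, -0.4837, -0.7804]], 't': [0.4643, 0.3769, 0.8761]}
wrist {'vertical_fov': 65.7065, 'cx': 281.5414, 'cy': 218.0373, 'T_tool_cam': [[0.0003, -0.9523, -0.3052, 0.0832], [1.0, 0.0001, 0.0006, -0.001], [-0.0006, -0.3052, 0.9523, -0.092], [0.0, 0.0, 0.0, 1.0]]}
```

View pics/scene0.png

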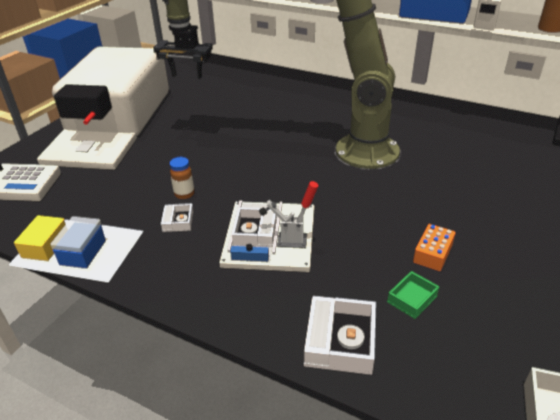

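View pics/side0.png

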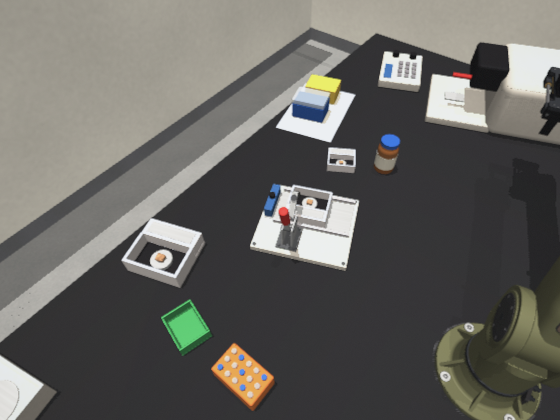

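```bash
cat > h.py <<'E'
from bench import ctrl
import cv2,numpy as np
def ray(n,uv):
    c=ctrl.get_calibration(n);f=210/np.tan(np.radians(c['vertical_fov']/2))
    R=np.array(c['R']);t=np.array(c['t'])
    d=R.T@np.array([(uv[0]-c['cx'])/f,(uv[1]-c['cy'])/f,1]);return -R.T@t,d/np.linalg.norm(d)
def plane(n,uv,z):
    o,d=ray(n,uv);return o+d*(z-o[2])/d[2]
def proj(n,X):
    c=ctrl.get_calibration(n);f=210/np.tan(np.radians(c['vertical_fov']/2))
    p=np.array(c['R'])@X+c['t'];return f*p[:2]/p[2]+[c['cx'],c['cy']]
E
python3 - <<'E'
import cv2,numpy as np
a=cv2.imread('pics/scene0.png')[170:280,210:330];b=cv2.imread('pics/side0.png')[170:280,245:365]
r=lambda i:cv2.resize(i,None,fx=5,fy=5,interpolation=cv2.INTER_CUBIC)
cv2.imwrite('pics/z1.png',r(a));cv2.imwrite('pics/z2.png',r(b))
E
```

```text
(no output)
```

View pics/z1.png

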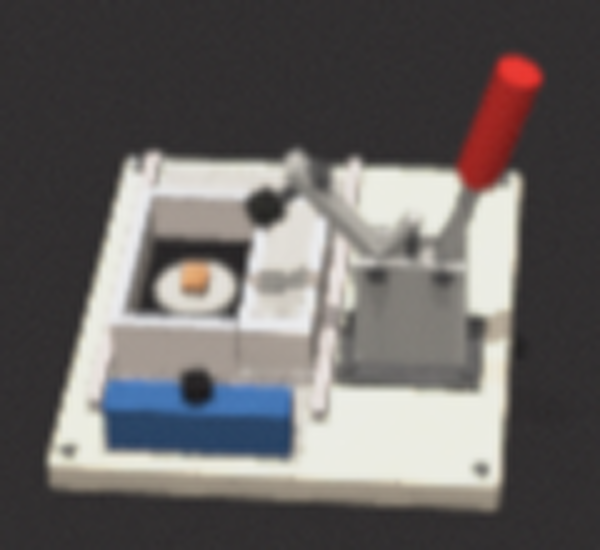

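View pics/z2.png

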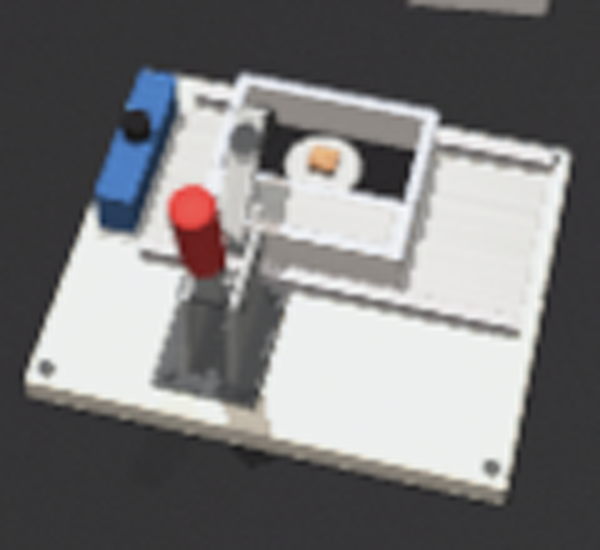

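```bash
cat >> h.py <<'E'
def fit(local,world):
    L=np.array(local);W=np.array(world);lc,wc=L.mean(0),W.mean(0);l=L-lc;w=W-wc
    th=np.arctan2((l[:,0]*w[:,1]-l[:,1]*w[:,0]).sum(),(l*w).sum());c,s=np.cos(th),np.sin(th);R=np.array([[c,-s],[s,c]])
    return th,wc-R@lc,R
E
python3 - <<'E'
from h import *
L={'a':(-.15,-.08),'b':(-.15,.16),'c':(.12,.16),'d':(.12,-.08)}
P={'scene':({'a':(130,158),'b':(522,175),'c':(499,488),'d':(50,465)},(210,170)),
'side':({'c':(26,383),'b':(503,490),'a':(570,152),'d':(150,70)},(245,170))}
px=lambda n,p:(np.array(p)+.5)/5-.5+P[n][1]
lo,wo=[],[]
for n in P:
    w=[plane(n,px(n,P[n][0][k]),.02)[:2] for k in 'abcd']; l=[L[k] for k in 'abcd']
    th,o,R=fit(l,w);print(n,th,o,[np.round((R.T@(np.array(x)-o))*1e3,1).tolist() for x in w]);lo+=l;wo+=w
th,o,R=fit(lo,wo);print('all',th,np.degrees(th),o)
S=lambda n,p,z:np.round((R.T@(plane(n,px(n,p),z)[:2]-o))*1e3,1)
# stop top (z=.054): scene back edge approx, side near-face edge
print('stop front-top', S('scene',(108,378),.054),S('scene',(290,388),.054),S('side',(175,75),.054),S('side',(133,200),.054))
print('tray top corners z.06 side',[S('side',p,.06) for p in [(237,75),(438,112),(407,258),(215,215)]])
print('tray top scene',[S('scene',p,.06) for p in [(145,190),(112,322),(312,328),(330,205)]])
for p,q in [((518,74),(194,207)),((478,185),(207,270))]:
    a,d=ray('scene',px('scene',p));b,e=ray('side',px('side',q))
    k=np.linalg.lstsq(np.c_[d,-e],b-a,rcond=None)[0];X=(a+d*k[0]+b+e*k[1])/2
    print('grip',X,R.T@(X[:2]-o),np.linalg.norm(a+d*k[0]-b-e*k[1]))
E
```

```text
scene 0.39014388072109496 [ 0.59199903 -0.11489437] [[-150.5, -79.8], [-149.2, 159.1], [119.9, 159.1], [119.8, -78.4]]
side 0.39030982625231514 [ 0.58616708 -0.1170242 ] [[-147.4, -80.3], [-147.4, 159.4], [118.4, 160.9], [116.4, -80.0]]
all 0.3902265944903339 22.35833691805916 [ 0.58908305 -0.11595929]
stop front-top [ 89.9 -50.3] [90.9 46.9] [ 88.1 -50.7] [85.6 47.6]
tray top corners z.06 side [array([ 50.7, -55. ]), array([-70.8, -56.7]), array([-74.3,  52.5]), array([36.2, 50.5])]
tray top scene [array([-65.2, -54.6]), array([ 51.5, -54.1]), array([48.9, 54.2]), array([-58.4,  53. ])]
grip [0.54391996 0.03861972 0.20922374] [0.01703369 0.16013815] 0.0012824364988250766
grip [0.54999427 0.02058942 0.13555831] [0.01579265 0.14115267] 0.000691819142571383
```

play_rows(increments=[[[0.5,-0.4,0,0,0,-0.096,-1],[1,-0.8,0,0,0,-0.096,-1],[1,-0.8,0,0,0,-0.096,-1]]])

```text
time: 0.45
position: [0.2352, -0.5268, 0.2919]
tool_rot: [-3.079, -0.614, -0.003]
ft_force: [0.0, 0.5, -0.4]
grip_width: 0.81
grip_force: 0.0
```

```bash
cat >> h.py <<'E'
from scipy.spatial.transform import Rotation as Ro
O=np.array([.5891,-.1160]);TH=.3902
RS=np.array([[np.cos(TH),-np.sin(TH)],[np.sin(TH),np.cos(TH)]])
def st():
    s=ctrl.get_state();p=RS.T@(np.array(s['position'][:2])-O);M=Ro.from_rotvec(s['tool_rot']).as_matrix()
    print('t',round(s['time'],2),'stage mm',np.round(p*1e3,1),'z',round(s['position'][2]*1e3,1),'yaw-th deg',round(np.degrees(np.arctan2(M[1,0],M[0,0])-TH),2),'tilt',np.round(M[:,2],3),'F(stage)',np.round(RS.T@np.array(s['ft_force'][:2]),1),np.round(s['ft_force'][2],1),'grip',s['grip_width'],'j',np.round(s['joint_positions'],2))
E
python3 - <<'E'
from h import *
st()
for n,k,z in [('scene',(181,190),.06),('side',(386,155),.06),('side',(243,375),.05),('side',(187,325),.03)]: print(n,plane(n,k,z))
E
```

```text
t 0.45 stage mm [-483.5 -245.3] z 291.9 yaw-th deg 0.21 tilt [ 0.001  0.002 -1.   ] F(stage) [0.2 0.5] -0.4 grip 0.8096609294503088 j [ 1.25  0.17 -0.16  1.63  0.03  1.34 -0.09]
scene [ 0.55199617 -0.39324546  0.06      ]
side [ 0.4940264  -0.42780575  0.06      ]
side [0.41754402 0.34725602 0.05      ]
side [0.60378062 0.34108306 0.03      ]
```

play_rows(increments=[[[0.5,-0.4,0,0,0,0,-1],[1,-0.8,0,0,0,0,-1],[1,-0.8,0,0,0,0,-1]]])

```text
time: 0.75
position: [0.2965, -0.4143, 0.2922]
tool_rot: [-3.08, -0.615, -0.001]
ft_force: [0.2, 0.9, -0.0]
grip_width: 0.537
grip_force: 0.0
```

play_rows(increments=[[[0.5,-0.4,0,0,0,0,-1],[1,-0.8,0,0,0,0,-1],[1,-0.8,0,0,0,0,-1]]])

```text
time: 1.05
position: [0.3581, -0.3021, 0.2923]
tool_rot: [-3.08, -0.615, -0.001]
ft_force: [0.0, 0.5, 1.1]
grip_width: 0.264
grip_force: 0.0
```

play_rows(increments=[[[0.5,-0.3,0,0,0,0,-1],[1,-0.7,0,0,0,0,-1],[1,-0.7,0,0,0,0,-1],[1,-0.7,0,0,0,0,-1]]])

```text
time: 1.45
position: [0.4239, -0.1994, 0.2923]
tool_rot: [-3.079, -0.62, -0.001]
ft_force: [0.4, -0.3, -0.1]
grip_width: 0.016
grip_force: 0.0
```

```bash
python3 -c "
from h import *
st()"
```

```text
t 1.45 stage mm [-184.5  -14.3] z 292.3 yaw-th deg 0.4 tilt [ 0.001  0.001 -1.   ] F(stage) [ 0.2 -0.4] -0.1 grip 0.01568224596669689 j [ 0.91 -0.05 -0.51  1.86 -0.03  1.32 -0.76]
```

play_rows(increments=[[[0.4,-0.1,0.3,0,0,0,-1],[0.8,-0.1,0.6,0,0,0,-1],[0.8,-0.1,0.95,0,0,0,-1],[0.8,-0.1,0.95,0,0,0,-1]]])

```text
time: 1.85
position: [0.4894, -0.1633, 0.1923]
tool_rot: [-3.076, -0.608, 0.013]
ft_force: [-0.6, -0.2, -0.6]
grip_width: 0.004
grip_force: 0.0
```

play_rows(increments=[[[0,0,0.3,0,0,0,-1],[0,0,0.6,0,0,0,-1],[0,0,0.9,0,0,0,-1],[0,0,0.9,0,0,0,-1],[0,0,0.9,0,0,0,-1],[0,0,0.9,0,0,0,-1]]])

```text
time: 2.45
position: [0.4935, -0.165, 0.1096]
tool_rot: [3.08, 0.606, 0.004]
ft_force: [0.9, 0.2, -0.8]
grip_width: 0.006
grip_force: 0.0
```

```bash
python3 -c "
from h import *
st()
cv2.imwrite('pics/a.png',cv2.hconcat([cv2.resize(ctrl.get_image('side')[140:290,230:380,::-1],(400,400)),cv2.resize(ctrl.get_image('scene')[150:290,200:340,::-1],(400,400))]))"
```

```text
t 2.45 stage mm [-107.    -8.9] z 109.6 yaw-th deg -0.1 tilt [ 0.003 -0.002 -1.   ] F(stage) [ 0.9 -0.2] -0.8 grip 0.006442970977385192 j [ 0.79  0.27 -0.57  1.95  0.18  0.97 -1.05]
```

View pics/a.png

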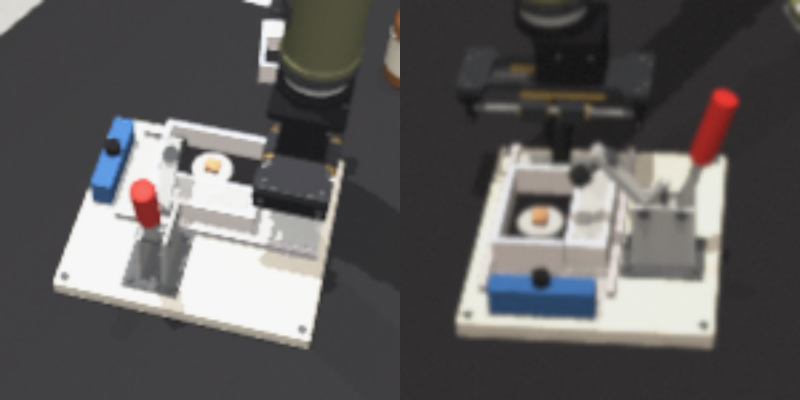

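The fingers (centre) stand in the bed just behind the tray, clear of the clamp. I'll push slowly.

play_rows(increments=[[[0.1,0,0,0,0,0,-1],[0.15,0,0,0,0,0,-1],[0.2,0,0,0,0,0,-1],[0.25,0,0,0,0,0,-1],[0.3,0,0,0,0,0,-1],[0.35,0,0,0,0,0,-1],[0.4,0,0,0,0,0,-1],[0.4,0,0,0,0,0,-1]]])

```text
time: 3.35
position: [0.5292, -0.1488, 0.1069]
tool_rot: [3.082, 0.608, -0.002]
ft_force: [-1.0, -1.4, 1.5]
grip_width: 0.004
grip_force: 1.0
```

play_rows(increments=[[[0.03,0,0,0,0,0,-1],[0.06,0,0,0,0,0,-1],[0.09,0,0,0,0,0,-1],[0.12,0,0,0,0,0,-1],[0.15,0,0,0,0,0,-1],[0.15,0,0,0,0,0,-1]]])

```text
time: 3.95
position: [0.5439, -0.1423, 0.1072]
tool_rot: [-3.082, -0.609, -0.002]
ft_force: [-1.5, 0.4, 0.4]
grip_width: 0.004
grip_force: 0.4
```

```bash
python3 -c "
from h import *
st()"
```

```text
t 3.95 stage mm [-51.8  -7.2] z 107.2 yaw-th deg 0.0 tilt [ 0.001  0.001 -1.   ] F(stage) [-1.2  1. ] 0.4 grip 0.0037131980924207135 j [ 0.7   0.36 -0.57  1.85  0.23  0.99 -1.15]
```

play_rows(increments=[[[0.02,0,0,0,0,0,-1],[0.04,0,0,0,0,0,-1],[0.06,0,0,0,0,0,-1],[0.06,0,0,0,0,0,-1]]])

```text
time: 4.35
position: [0.5486, -0.1407, 0.1072]
tool_rot: [-3.082, -0.608, 0.001]
ft_force: [-4.1, -2.3, 0.1]
grip_width: 0.008
grip_force: 1.8
```

play_rows(increments=[[[0.02,0,0,0,0,0,-1],[0.04,0,0,0,0,0,-1],[0.04,0,0,0,0,0,-1]]])

```text
time: 4.65
position: [0.5493, -0.1406, 0.1072]
tool_rot: [3.082, 0.607, -0.014]
ft_force: [-13.7, -2.7, 9.8]
grip_width: 0.005
grip_force: 6.6
```

```bash
python3 -c "
from h import *
st()
cv2.imwrite('pics/b.png',cv2.hconcat([cv2.resize(ctrl.get_image('side')[150:270,240:360,::-1],(400,400),interpolation=2),cv2.resize(ctrl.get_image('scene')[180:280,210:310,::-1],(400,400),interpolation=2)]))"
```

```text
t 4.65 stage mm [-46.2  -7.6] z 107.2 yaw-th deg -0.09 tilt [-0.008 -0.002 -1.   ] F(stage) [-13.7   2.7] 9.8 grip 0.004813217749001778 j [ 0.69  0.37 -0.57  1.84  0.24  1.01 -1.16]
```

View pics/b.png

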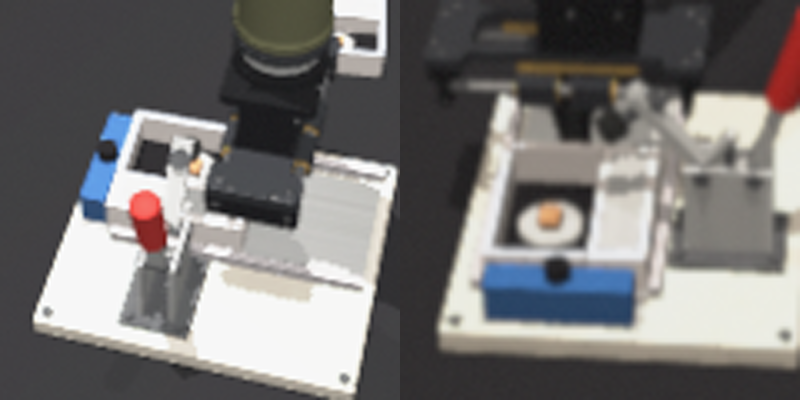

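Tray is against the blue stop in both views, and the push force rose sharply to 14 N. Next I'll back off, rise and go over beside the handle.

play_rows(increments=[[[-0.2,0,0,0,0,0,-1],[-0.4,0,0,0,0,0,-1],[-0.5,0,-0.4,0,0,0,-1],[-0.5,0,-0.9,0,0,0,-1],[-0.5,0,-0.95,0,0,0,-1]]])

```text
time: 5.25
position: [0.5108, -0.1584, 0.2091]
tool_rot: [3.075, 0.607, 0.019]
ft_force: [1.2, -0.2, 0.3]
grip_width: 0.009
grip_force: 0.0
```

play_rows(increments=[[[0,0,-0.5,0,0,0,-1],[0,0,-1,0,0,0,-1],[0.3,-0.5,-1,0,0,0,-1],[0.6,-1,-1,0,0,0,-1],[1,-1,-1,0,0,0,-1],[1,-1,-1,0,0,0,-1],[1,-1,-1,0,0,0,-1]]])

```text
time: 5.95
position: [0.5618, -0.026, 0.302]
tool_rot: [-3.08, -0.613, -0.002]
ft_force: [-0.7, -0.8, -0.1]
grip_width: 0.001
grip_force: 0.0
```

```bash
python3 -c "
from h import *
st()
cv2.imwrite('pics/c.png',cv2.hconcat([cv2.resize(ctrl.get_image('side')[150:270,240:360,::-1],(400,400),interpolation=2),cv2.resize(ctrl.get_image('scene')[150:290,200:340,::-1],(400,400),interpolation=2)]))"
```

```text
t 5.95 stage mm [ 9.  93.6] z 302.0 yaw-th deg 0.16 tilt [ 0.001  0.002 -1.   ] F(stage) [-0.9 -0.5] -0.1 grip 0.0013934936958720457 j [ 0.64  0.19 -0.72  1.64  0.13  1.36 -1.28]
```

View pics/c.png

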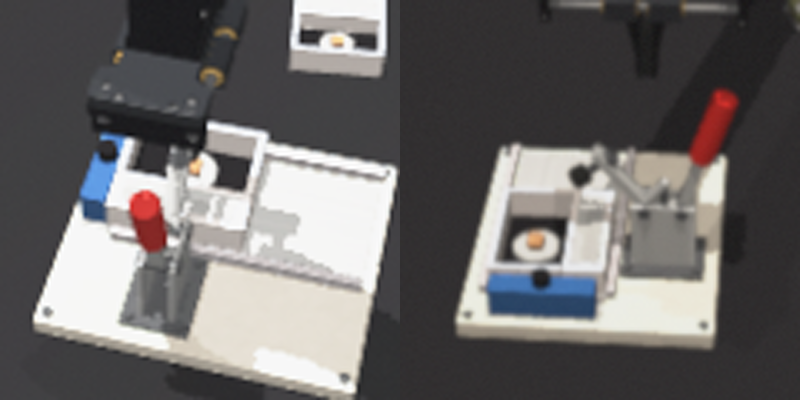

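play_rows(increments=[[[0.09,-0.11,0.24,0,0,0,-1],[0.09,-0.11,0.48,0,0,0,-1],[0.09,-0.11,0.48,0,0,0,-1],[0.09,-0.11,0.48,0,0,0,-1]]])

```text
time: 6.45
position: [0.5647, -0.0156, 0.2548]
tool_rot: [3.082, 0.604, 0.0]
ft_force: [1.1, -0.5, 0.1]
grip_width: 0.004
grip_force: 0.0
```

```bash
python3 -c "
from h import *
st()"
```

```text
t 6.45 stage mm [ 15.6 102.2] z 254.8 yaw-th deg -0.16 tilt [ 0.    -0.001 -1.   ] F(stage) [ 0.8 -0.8] 0.1 grip 0.004071020932838081 j [ 0.61  0.23 -0.72  1.7   0.16  1.27 -1.33]
```

play_rows(increments=[[[0.02,-0.12,0,0,0,0,-1],[0.02,-0.24,0,0,0,0,-1],[0.02,-0.32,0.02,0,0,0,-1],[0.02,-0.4,0.04,0,0,0,-1],[0.02,-0.49,0.08,0,0,0,-1],[0.02,-0.56,0.12,0,0,0,-1],[0.02,-0.63,0.17,0,0,0,-1],[0.02,-0.63,0.17,0,0,0,-1]]])

```text
time: 7.25
position: [0.5416, 0.0464, 0.236]
tool_rot: [-3.081, -0.611, 0.004]
ft_force: [-0.0, -0.4, -0.1]
grip_width: 0.004
grip_force: 0.0
```

```bash
python3 -c "
from h import *
st()
cv2.imwrite('pics/d.png',cv2.hconcat([cv2.resize(ctrl.get_image('side')[150:270,240:360,::-1],(400,400),interpolation=2),cv2.resize(ctrl.get_image('scene')[150:290,200:340,::-1],(400,400),interpolation=2)]))"
```

```text
t 7.25 stage mm [ 17.9 168.2] z 236.0 yaw-th deg 0.08 tilt [-0.002  0.001 -1.   ] F(stage) [-0.2 -0.4] -0.1 grip 0.004427413903261851 j [ 0.55  0.2  -0.76  1.77  0.15  1.23 -1.43]
```

View pics/d.png

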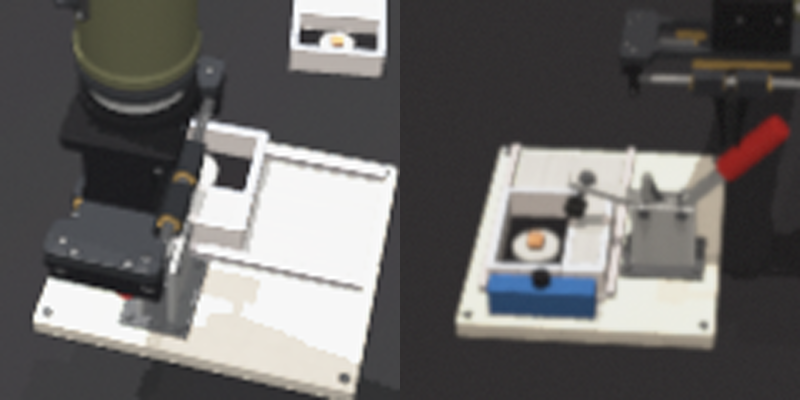

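Handle has followed to about 40° elevation and the arm is coming down; the tray stays home. Continuing the arc.

play_rows(increments=[[[0,-0.1,0.1,0,0,0,-1],[0,-0.19,0.2,0,0,0,-1],[0,-0.25,0.28,0,0,0,-1],[0,-0.29,0.37,0,0,0,-1],[0,-0.33,0.46,0,0,0,-1],[0,-0.35,0.55,0,0,0,-1],[0,-0.36,0.6,0,0,0,-1],[0,-0.36,0.6,0,0,0,-1]]])

```text
time: 8.15
position: [0.528, 0.0786, 0.1774]
tool_rot: [3.082, 0.609, -0.006]
ft_force: [-4.8, -0.3, 9.4]
grip_width: 0.004
grip_force: 4.5
```

```bash
python3 -c "
from h import *
st()
cv2.imwrite('pics/e.png',cv2.hconcat([cv2.resize(ctrl.get_image('side')[150:270,240:360,::-1],(400,400),interpolation=2),cv2.resize(ctrl.get_image('scene')[150:290,200:340,::-1],(400,400),interpolation=2)]))"
```

```text
t 8.15 stage mm [ 17.5 203.2] z 177.4 yaw-th deg -0.01 tilt [-0.003 -0.001 -1.   ] F(stage) [-4.5  1.6] 9.4 grip 0.0037837836324812976 j [ 0.5   0.25 -0.77  1.85  0.19  1.12 -1.53]
```

View pics/e.png

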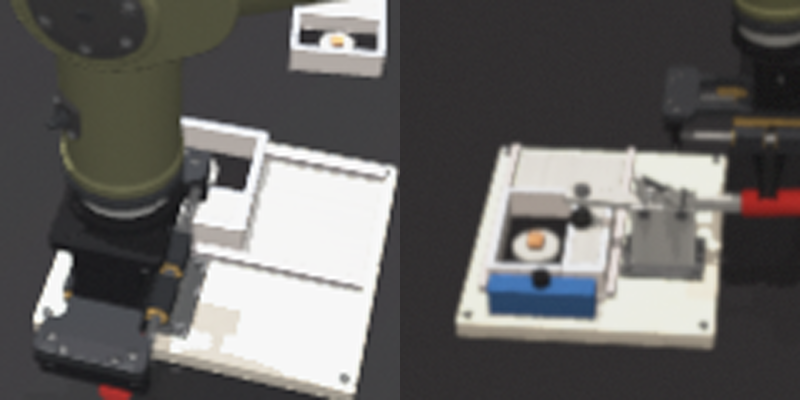

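The handle and clamp arm are almost level, and the tip sits at the locked height. I'll retract straight up.

play_rows(increments=[[[0,0,-0.3,0,0,0,-1],[0,0,-0.6,0,0,0,-1],[0,0,-1,0,0,0,-1],[0,0,-1,0,0,0,-1]]])

```text
time: 8.65
position: [0.5312, 0.0792, 0.2816]
tool_rot: [3.081, 0.608, 0.012]
ft_force: [1.1, -0.3, 0.0]
grip_width: 0.002
grip_force: 0.0
```

play_rows(increments=[[[-0.5,0,-0.3,0,0,0,-1],[-1,0,-0.3,0,0,0,-1],[-1,0,-0.3,0,0,0,-1],[-1,0,-0.3,0,0,0,-1],[-1,0,-0.3,0,0,0,-1]]])

```text
time: 9.15
position: [0.437, 0.0406, 0.3068]
tool_rot: [-3.082, -0.608, -0.0]
ft_force: [0.7, -0.3, -0.1]
grip_width: 0.005
grip_force: 0.0
```

```bash
python3 -c "
from h import *
st()
cv2.imwrite('pics/f.png',cv2.hconcat([cv2.resize(ctrl.get_image('side')[150:270,240:360,::-1],(400,400),interpolation=2),cv2.resize(ctrl.get_image('scene')[150:290,200:340,::-1],(400,400),interpolation=2)]))"
```

```text
t 9.15 stage mm [-81.1 202.6] z 306.8 yaw-th deg -0.02 tilt [-0.  0. -1.] F(stage) [ 0.6 -0.6] -0.1 grip 0.004632250175414451 j [ 0.67 -0.15 -0.73  1.9  -0.1   1.36 -1.22]
```

View pics/f.png

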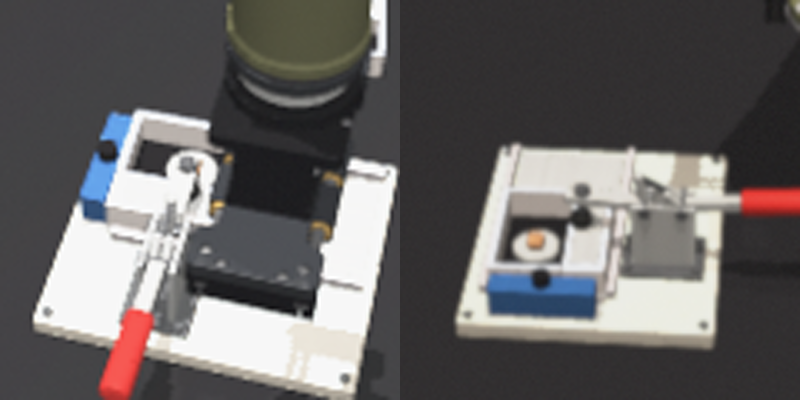

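The handle stays level (locked), the foot is on the ledge, the tray is against the stop and the arm is clear.

```bash
python3 -c "
from bench import ctrl
print(ctrl.close_job())"
```

```text
the job is handed in; nothing more can be done
None
```

I handed the job in at about 9 s of the 51 s allowed. The last images show the tray home against the blue stop, the clamp handle level (locked) and its foot on the tray's ledge. The arm was clear, and it never came near the rack, jar or dish. The hand-in returned no verdict.

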